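# Make up the soldering kit and the texturing kit

## Robot

A 7-joint arm with a two-finger parallel gripper is mounted at the origin on a cart in front of the work surface, level with it; the furniture and walls round the work are solid. World frame = base frame: x ahead of the robot, y to its left, z up, the work surface at z = 0. Lengths are in m, angles in rad, forces in N, time in s.
With the tool pointing down it reaches from about 0.35 to 0.9 m from the base axis. Payload 7.2 kg.
Tool frame: the origin (TCP) lies at the very end of the fingers, on their centre line; the grasp point (between the pads) lies arm.pinch_z behind it (arm.pinch_z is the distance from the TCP to the grasp point, in m); z points along the fingers, y is the line along which they close (so a half turn about z gives the same grasp; the last joint's range is limited). The gripper opens to 88 mm and grips with 3 to 60 N. Pads are 20 mm wide; open, the fingers measure 115 mm over their backs; the gripper's body (75 mm by 178 mm) begins 61 mm behind the grasp point.
Start: joints at [-1.38, 0.411, -0.013, 1.596, 0.006, 1.134, -0.082], TCP at [0.16, 0.604, 0.223] pointing down, gripper open.
Joint ranges: [-2.95, 2.95], [-0.29, 1.99], [-1.47, 1.44], [0.14, 2.54], [-1.03, 4.17], [0.13, 1.85], [-2.86, 2.86]. Speed limits (rad/s): [2.39, 2.39, 3.01, 3.01, 3.14, 3.14, 3.14].

## Interface

Orientations are given as a rotation vector (axis times angle).
In Python, from rig import sensors, capture, camera_params, arm, find_in, regions_of, tip_of gives the robot as it stands.
- The arm moves only by the tool jog_arm, never from a script. Its argument "targets" is a list of rows, each a list of 2 entries, a list of its own where there are three numbers: the shift along the tool's x, y, z each as a share of 0.03 m, from -1 to 1, then the turn, a rotation vector about the tool's x, y, z each as a share of 0.1 rad, from -1 to 1. A call has exactly 8 rows; each row shifts and turns the commanded pose from where the row before left it, along the tool's axes as they then stand; what a row does not reach is not made up. A row lasts 1/8 s, in which the tool goes at most 62.5 mm and 10.7 degrees, less where a joint would pass 70% of its speed; a pose out of reach is approached as far as the arm can. A call with a number of a shift or a turn outside -1 to 1 is refused whole. A call with a gripper value outside its range is refused whole. "hand" is the closure, from -1 (fully open) to 1 (shut), set as the call begins (left out, the last holds). The fingers move at their own pace and stop on an object; "force" is the grip in N (left out, the last holds). Time passes only in rows, so rows that do not move let the fingers close, or fill a call up. It gives the time, the measured TCP pose, the force, the opening and the grip force at its end, in the units of the state.
- sensors.read_state(): the state, without advancing time (a new reading comes with each control period).
- capture(name): name is "scene" or "top"; returns (picture, depth): 480x640x3 uint8, red, green, blue; 480x640 float32, m along the optical axis (not along the pixel's ray), 0 where there is no reading.
- camera_params(name): a dict with "fovy" (degrees; the focal length in pixels is half the picture's height over the tangent of half this angle, whatever the lens; pixels are square), "cx", "cy" (the principal point, pixels), "T" (4x4, takes a point from camera to world coordinates). Camera axes: x right, y down, z forward; pixel columns grow to the right and rows downward; lengths in m; the calibration is good to about 2 mm. A picture is of the moment at which its call begins. camera_params takes no time and is no camera call.
- arm.close_job(): hands the job in; it is judged then, once.
Trained networks look in the newest picture that a camera, given by its name, has taken for a name from the list of things; names that differ only in an ending like _2 or _b are one class to them, and where a whole thing is asked for, a point or a joint stands for the part that bears it (a point fixed in the world has none). Each returns a list of dicts, best first, with "p" (0 to 1); they miss things now and then, are a little off and sometimes report something else, mostly with a low value. They report only what shows in the picture. A call takes as long as a camera call. They do not tell look-alikes from the thing itself.
- find_in(label, camera): "box" ([left, top, right, bottom] in pixels, round what is visible of it).
- regions_of(label, camera): "mask" (480x640 bool, what is visible of it) and "box" ([left, top, right, bottom] in pixels, round what is visible of it).
- tip_of(label, camera): "at" ([row, column] in pixels: a listed point, or the origin of a listed thing).
The state is a dict: "t": time; "joints": joint angles; "joint_velocities": joint speeds; "tau": joint torques, N m; "tcp_pos": TCP position; "eef_rot": TCP orientation; "wrist_force": force on the tool from outside, world axes, zero at the start; "wrist_torque": the same for the moment, N m; "width": opening from 0.0 (shut) to 1.0 (fully open); "grasp_force": force on a finger pad.
Only numpy, scipy, OpenCV 4.12 (cv2) and the standard library are available. Lean on these libraries where they do the work, as an engineer would, in place of code of your own. Each camera call takes 0.05 s, during which the arm holds its last target. There are 200 camera calls.

## Task

Make up the two kits for the silversmithing class from the stock on the bench. Into the small soldering tray go the solder spool and one of the two flux jars; into the larger texturing tray go the steel bench block, the chasing hammer and the other flux jar. Seat each thing, right way up, flat on the bottom of the recess cut to its shape, and do not shift or knock over the dropper bottle standing beside the stock.

Things in the scene. Friction and masses are not known exactly. Their poses are not given: they have to be found in the camera images.
- solder_tray: Small kit board of pale wood, fixed, 102 (x) by 166 mm (y), top at z=12 mm, lipping round it 13 mm high. Origin: centre of its underside, on the bench; z up, y its long axis, x away from the robot at yaw 0. Two round wells with grey felt, floors at z=4 mm: 70 mm across at x=0, y=-32 for the solder spool; 52 mm across at x=0, y=+41 for a flux jar.
- texture_tray: Large fixed board like it, 172 (x) by 240 mm (y), same axes and heights. Hammer recess, floor z=7: centre line x=-36; handle part 32 wide from y=-106, head part 72 wide from y=+62 to +106, so the hammer's y lies along the tray's y, its origin at x=-36, y=0. Floors z=4: block pocket 78 square, sides along x and y, at x=+33, y=-67; jar well 52 across at x=+40, y=+22.
- solder_spool: Spool of white solder wire between two black flanges, 54 mm diameter, 37 mm high, about 140 g, standing on one flange. Its origin is the centre of its underside, z up.
- flux_jar_1: Small round white jar with a red lid screwed on, 41 mm diameter, 36 mm high, about 35 g; stands upright. Its origin is the centre of its underside, z up. The two jars are alike and may be exchanged: either may go into either tray.
- flux_jar_2: Small round white jar with a red lid screwed on, 41 mm diameter, 36 mm high, about 35 g; stands upright. Its origin is the centre of its underside, z up. The two jars are alike and may be exchanged: either may go into either tray.
- bench_block: Plain square steel bench block, 64 by 64 mm and 19 mm high, about 0.6 kg, lying flat. Its origin is the centre of its underside; x and y are square to its sides, z up.
- chasing_hammer: Small hammer lying flat, 198 mm long along its y, steel head at the +y end: 60 mm along x (-30 to +30), y=+72 to +99, 28 mm high. Wooden handle about 20 mm thick, 19 mm high. About 160 g, balances about 40 mm from the origin towards the head. Origin: middle of its outline, on the underside; z up.
- dropper_bottle: Amber dropper bottle with a black rubber teat, 33 mm diameter, 102 mm high, standing upright on the bench; not part of either kit (the one like it by the red tin at the back is not meant). Its origin is the centre of its underside, z up.
- hot_air_station: Black box of the hot-air station at the back, fixed and always in the same place, an obstacle only: its front is 70 mm nearer the robot than the origin, 105 mm wide, its top 150 mm above the bench; a cable plug sticks out of its front. Things carried past it must be higher than it or pass in front of it. Origin: near its middle, 9 mm above the bench.
There are look-alikes about, which are no part of the job. Leave any brown or orange look-alike of the flux_jar_2 alone.

How it is judged:
At the end, for the whole second after the job is handed in: Spool and one flux jar in the two wells of the soldering tray, block, hammer and the other jar in their recesses of the texturing tray, each within 11 mm (jars 9) of its middle, within 3 mm of its floor, level within 0.1 rad and at rest; the dropper bottle upright within 0.2 rad (x of solder_spool in the frame of solder_tray between -0.011 and 0.011 m and y of solder_spool in the frame of solder_tray between -0.043 and -0.021 m and z of solder_spool in the frame of solder_tray between 0.001 and 0.007 m and angle between each of solder_spool, bench_block, chasing_hammer's own z axis and vertical below 0.1 rad and x of bench_block in the frame of texture_tray between 0.022 and 0.044 m and y of bench_block in the frame of texture_tray between -0.078 and -0.056 m and z of bench_block in the frame of texture_tray between 0.001 and 0.007 m and x of chasing_hammer in the frame of texture_tray between -0.047 and -0.025 m and y of chasing_hammer in the frame of texture_tray between -0.011 and 0.011 m and z of chasing_hammer in the frame of texture_tray between 0.004 and 0.01 m and (((x of flux_jar_1 in the frame of solder_tray between -0.009 and 0.009 m and y of flux_jar_1 in the frame of solder_tray between 0.032 and 0.05 m and z of flux_jar_1 in the frame of solder_tray between 0.001 and 0.007 m and angle between flux_jar_1's own z axis and vertical below 0.1 rad) and (x of flux_jar_2 in the frame of texture_tray between 0.031 and 0.049 m and y of flux_jar_2 in the frame of texture_tray between 0.013 and 0.031 m and z of flux_jar_2 in the frame of texture_tray between 0.001 and 0.007 m and angle between flux_jar_2's own z axis and vertical below 0.1 rad)) or ((x of flux_jar_2 in the frame of solder_tray between -0.009 and 0.009 m and y of flux_jar_2 in the frame of solder_tray between 0.032 and 0.05 m and z of flux_jar_2 in the frame of solder_tray between 0.001 and 0.007 m and angle between flux_jar_2's own z axis and vertical below 0.1 rad) and (x of flux_jar_1 in the frame of texture_tray between 0.031 and 0.049 m and y of flux_jar_1 in the frame of texture_tray between 0.013 and 0.031 m and z of flux_jar_1 in the frame of texture_tray between 0.001 and 0.007 m and angle between flux_jar_1's own z axis and vertical below 0.1 rad))) and linear speed of each of solder_spool, flux_jar_1, flux_jar_2, bench_block, chasing_hammer below 0.02 m/s and angle between dropper_bottle's own z axis and vertical below 0.2 rad); the robot touches nothing.
It fails at once if the dropper bottle is shifted by more than 30 mm or knocked over (distance of dropper_bottle from where it was at the start of the episode above 0.03 m or angle between dropper_bottle's own z axis and vertical above 0.5 rad).
It also fails if it takes over 141 s, if anything falls off the work surface, if the arm or the gripper's body presses on something with over 40 N, if the wrist force passes 120 N, or if a joint passes its speed limit or range.

## Working session

There is one attempt and no reset: what is moved stays moved. The work goes in short steps, Python scripts to look and compute and a tool call to move; the robot and the scene stay as the last step left them, time stands still between calls to the robot, and variables do not carry over. Pictures are saved under pics/ and viewed, at most 14 in all, crops included, and the job is handed in when it is done.

Besides the shell and the picture viewer there is one more tool, called after "Call:" as name([rows], argument=value, ...), one row to a line, values as JSON. jog_arm: Moves the arm, as the interface text tells. Its arguments: {"type":"object","properties":{"targets":{"type":"array","items":{"type":"array"}},"hand":{"type":"number"},"force":{"type":"number"}},"required":["targets"]}

```bash
mkdir -p pics; ls
cat > h.py <<'E'
import numpy as np,cv2
from rig import sensors, capture, camera_params, arm, find_in, regions_of, tip_of
def cloud(name,d):
    p=camera_params(name);f=240/np.tan(np.radians(p["fovy"])/2)
    v,u=np.mgrid[0:480,0:640]
    P=np.stack([(u-p["cx"])/f*d,(v-p["cy"])/f*d,d],-1)
    T=np.array(p["T"]);return P@T[:3,:3].T+T[:3,3]
def save(n,im): cv2.imwrite("pics/"+n+".png",im[...,::-1])
E
python3 - <<'E'
from h import *
print(sensors.read_state(),arm.pinch_z)
for n in("scene","top"):
    im,d=capture(n);save(n,im);np.savez(n,im=im,d=d);p=camera_params(n);print(n,p["fovy"],p["cx"],p["cy"],np.round(p["T"],3).tolist())
    P=cloud(n,d)
    for l in("solder_tray","texture_tray","solder_spool","flux_jar_1","bench_block","chasing_hammer","dropper_bottle"):
        for r in regions_of(l,n)[:4]:
            q=P[r["mask"]&(d>0)];print(l,round(r["p"],2),np.round(r["box"]).tolist(),np.round(np.median(q,0),3),np.round(q.min(0),3),np.round(q.max(0),3))
E
```

```text
pics
{'t': 0.0, 'joints': array([-1.38014749,  0.41187214, -0.0127388 ,  1.59702455,  0.00561462,
        1.1343064 , -0.08222694]), 'joint_velocities': array([ 0.00020143,  0.0005413 ,  0.00028794, -0.00115883,  0.00021672,
       -0.00090252, -0.00085965]), 'tau': array([ 1.18890901e-03, -5.87951696e+01,  6.42191526e-01, -2.91074270e+01,
       -5.36708208e-02,  1.81964866e-02,  1.68390839e-04]), 'tcp_pos': array([0.15988165, 0.6036869 , 0.22183422]), 'eef_rot': array([-4.05408808e-01, -3.11523363e+00,  2.46941036e-03]), 'wrist_force': array([-0.01540913, -1.12959783, -0.01922782]), 'wrist_torque': array([-0.026123  , -0.00821011,  0.00895416]), 'grasp_force': 0.0, 'width': 0.9976033927968251} 0.0187
scene 49.834828977259704 323.34636425564224 227.53352197034656 [[0.622, -0.549, 0.558, -0.061], [-0.783, -0.433, 0.446, -0.455], [-0.003, -0.714, -0.7, 0.876], [0.0, 0.0, 0.0, 1.0]]
solder_tray 0.91 [410.0, 298.0, 508.0, 378.0] [ 0.553 -0.302  0.011] [ 0.495 -0.384 -0.003] [ 0.62  -0.208  0.018]
solder_spool 0.74 [236.0, 192.0, 255.0, 221.0] [0.555 0.284 0.034] [ 0.536  0.265 -0.002] [
[... 1587 characters left out ...]
036] [ 0.524  0.388 -0.003] [0.561 0.426 0.042]
flux_jar_1 0.57 [202.0, 294.0, 218.0, 312.0] [0.432 0.356 0.035] [ 0.41   0.337 -0.002] [0.451 0.386 0.045]
flux_jar_1 0.5 [174.0, 292.0, 191.0, 310.0] [0.437 0.434 0.035] [0.418 0.417 0.003] [0.456 0.458 0.042]
flux_jar_1 0.49 [268.0, 239.0, 287.0, 256.0] [0.573 0.177 0.036] [ 0.554  0.157 -0.004] [0.595 0.204 0.042]
bench_block 0.67 [245.0, 278.0, 282.0, 308.0] [0.453 0.217 0.019] [ 0.413  0.176 -0.003] [0.493 0.256 0.027]
chasing_hammer 0.83 [302.0, 291.0, 376.0, 315.0] [0.436 0.028 0.015] [ 0.397 -0.081 -0.004] [0.456 0.116 0.031]
dropper_bottle 0.51 [207.0, 198.0, 225.0, 214.0] [0.68  0.333 0.06 ] [ 0.667  0.323 -0.003] [0.713 0.366 0.101]
```

Run:
```python
from h import *
im=np.load("top.npz")["im"];save("topcrop",cv2.resize(im[190:330,165:305],(560,560),interpolation=cv2.INTER_CUBIC))
save("topwide",cv2.resize(im[180:330,290:490],(800,600),interpolation=cv2.INTER_CUBIC))
```

```text
(no output)
```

View pics/scene.png

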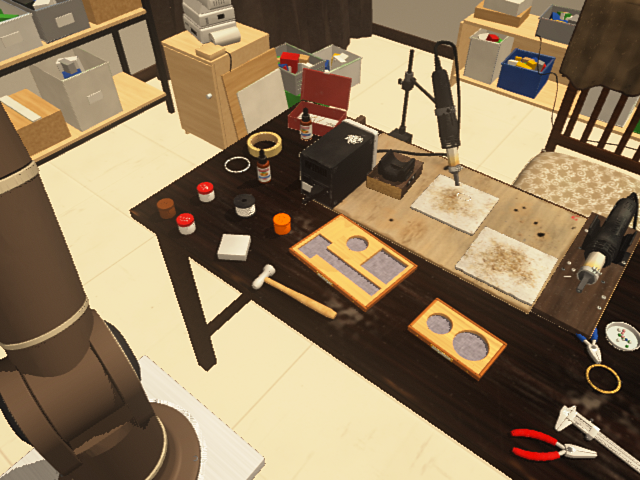

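View pics/topcrop.png

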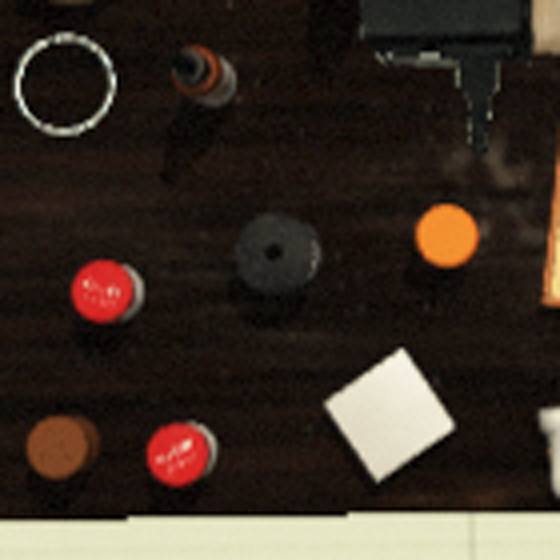

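View pics/topwide.png

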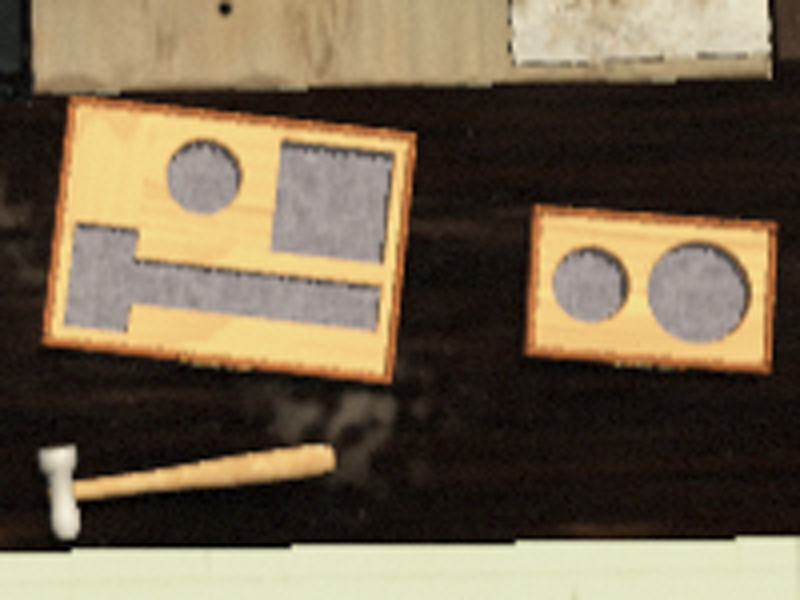

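Top and scene agree. The red-lidded jars are at scene (185,224) and (205,190). The look-alikes are brown at (166,208), orange at (282,224) and the second bottle by the red tin at (306,125). The real bottle is at (264,165). Next I'll fit accurate poses.

```bash
cat > fit.py <<'E'
from h import *
def near(P,c,r,z0,z1): 
    m=(np.hypot(P[...,0]-c[0],P[...,1]-c[1])<r)&(P[...,2]>z0)&(P[...,2]<z1);return P[m]
def circ(q):
    c,r=cv2.minEnclosingCircle((q[:,:2]*1000).astype(np.float32));return np.round([*c,r],1)
def rect(q):
    (c,s,a)=cv2.minAreaRect((q[:,:2]*1000).astype(np.float32));return np.round([*c,*s,a],1)
E
python3 - <<'E'
from fit import *
for n in("top","scene"):
    z=np.load(n+".npz");im,d=z["im"],z["d"];P=cloud(n,d);P[d==0]=9
    print(n)
    for l,c,z0 in(("jarA",(.432,.357),.028),("jarB",(.541,.404),.028),("spool",(.563,.291),.03),("bottle",(.68,.333),.04)):
        q=near(P,c,.04,z0,.12);print(l,circ(q),np.round(q.mean(0)*1000,1),len(q))
    q=near(P,(.453,.217),.06,.013,.05);print("block",rect(q),q.mean(0)*1000)
    q=near(P,(.436,.03),.13,.008,.05);q=q[q[:,0]<.49];h=q[q[:,1]<.08];print("hammer",rect(q),"handle",rect(h),h.mean(0)*1000,"head",rect(q[q[:,1]>.085]))
    hsv=cv2.cvtColor(im,cv2.COLOR_RGB2HSV)
    col=(hsv[...,0]<25)&(hsv[...,1]>80)&(hsv[...,2]>110)
    for l,c,r in(("solder",(.554,-.298),.11),("texture",(.595,-.015),.155)):
        m=col&(np.hypot(P[...,0]-c[0],P[...,1]-c[1])<r)&(P[...,2]>.005)&(P[...,2]<.022)&(P[...,0]>.48)
        m=cv2.morphologyEx(m.astype(np.uint8),cv2.MORPH_OPEN,np.ones((2,2)))>0
        print(l,rect(P[m]),np.median(P[m][:,2]))
    print("bench z",np.median(near(P,(.5,.2),.25,-.01,.004)[:,2]))
    q=near(P,(.66,.17),.09,.02,.3);print("plug",np.round(q.min(0),3),q.max(0), "x at |y|", [np.round(q[(q[:,1]>a)&(q[:,1]<a+.02)][:,0].min(),3) if ((q[:,1]>a)&(q[:,1]<a+.02)).any() else 0 for a in np.arange(.1,.24,.02)])
# wells in top image: felt (grey) on tray
n="top";z=np.load("top.npz");im,d=z["im"],z["d"];P=cloud(n,d);hsv=cv2.cvtColor(im,cv2.COLOR_RGB2HSV)
m=((hsv[...,1]<60)&(hsv[...,2]>70)&(P[...,0]>.5)&(P[...,0]<.69)&(P[...,1]<.11)&(P[...,1]>-.38)&(P[...,2]>-.005)&(P[...,2]<.02)).astype(np.uint8)
k,L,s,c=cv2.connectedComponentsWithStats(m)
for i in range(1,k):
    if s[i,4]>40: print(s[i],np.round(P[L==i].mean(0)*1000,1),rect(P[L==i]))
E
```

```text
top
jarA [430.2 357.6  20.7] [430.8 357.2  35.9] 187
jarB [540.2 407.8  20.3] [540.1 407.   36. ] 192
spool [563.5 292.1  26.9] [563.6 291.8  37.1] 307
bottle [683.3 339.2  16.6] [681.2 335.2  70. ] 142
block [453.6 218.5  63.8  64.   33.4] [453.46783454 218.6855374   19.41053619]
hammer [442.8  17.9  59.4 195.7  11. ] handle [4.407e+02 3.000e-01 3.420e+01 1.612e+02 9.700e+00] [437.76416459  -6.69364238  14.08886275] head [426.8 100.3  59.5  27.7  11.3]
solder [ 4711.7  4342.  12661.7   177.1    48.2] 0.01215136386550264
texture [ 4696.8  4483.5 12473.3   291.3    47.7] 0.011418865921353216
bench z 0.00012636873223725864
plug [0.572 0.116 0.021] [0.74911921 0.21755807 0.14997112] x at |y| [np.float64(0.689), np.float64(0.668), np.float64(0.572), np.float64(0.572), np.float64(0.573), np.float64(0.688), 0]
scene
jarA [429.2 357.7  21.3] [428.3 355.7  35.3] 192
jarB [538.3 407.5  22.3] [537.4 405.9  35.2] 165
spool [562.6 291.9  28.3] [561.8 291.9  36.6] 263
bottle [680.5 339.   17.6] [678.1 334.7  66.3] 210
block [452.5 219.   69.8  64.9  33.4] [451.07717325 217.39673582  18.63586215]

[... 227 characters left out ...]
2] 0.011754727337181747
texture [ 4697.9  4484.4 12470.3   294.3    47.7] 0.011135654850534693
bench z 1.60581763901102e-05
plug [0.57  0.115 0.02 ] [0.74890159 0.21949585 0.14834611] x at |y| [np.float64(0.687), np.float64(0.664), np.float64(0.571), np.float64(0.57), np.float64(0.572), np.float64(0.686), 0]
[332 216  18  17 242] [637.    2.7   4.6] [636.9   2.1  46.9  44.6  87.7]
[358 216  30  29 743] [618.1 -84.6   4.7] [618.4 -84.9  76.2  74.5  82.6]
[ 306  236   79   27 1033] [560.8   9.4   7.5] [558.3  -8.9 210.2  68.3  82.3]
[452 241  24  24 457] [ 550.5 -331.     5. ] [ 551.5 -330.4   65.9   63.    88.7]
[428 243  18  17 242] [ 557.2 -258.5    4.7] [ 557.1 -258.5   47.4   44.    88.6]
```

Target poses, in mm:

| Item | Pose |
|---|---|
| Texture tray origin | (594.4, -14.2), yaw -0.132 |
| Solder tray spool well | (551.4, -330.6) |
| Solder tray jar well | (557.1, -258.5) |
| Jar A | (430, 357.6) |
| Jar B | (539.5, 407.6) |

I'll start with jar A, squaring the tool to the world axes on the way.

Call:
jog_arm([
  [[0, 0, 1], [0, 0, -0.863]],
  [[0, 0, 1], [0, 0, -0.863]],
  [[0, 0, 0.5], [0, 0, -0.863]],
  [[-1, -0.9, 0], [0, 0, 0]],
  [[-1, -0.9, 0], [0, 0, 0]],
  [[-1, -0.9, 0], [0, 0, 0]],
  [[-1, -0.9, 0], [0, 0, 0]],
  [[0, 0, 0], [0, 0, 0]],
], hand=-0.36, force=25)

```text
t: 1.8
tcp_pos: [0.2833, 0.4937, 0.1479]
eef_rot: [0.009, 3.14, -0.001]
wrist_force: [-1.1, 0.9, 0.7]
width: 0.678
grasp_force: 0.0
```

Call:
jog_arm([
  [[-0.97, -0.91, 0], [0, 0, 0]],
  [[-0.97, -0.91, 0], [0, 0, 0]],
  [[-0.97, -0.91, 0], [0, 0, 0]],
  [[-0.97, -0.91, 0], [0, 0, 0]],
  [[-0.97, -0.91, 0], [0, 0, 0]],
  [[0, 0, 0.8], [0, 0, 0]],
  [[0, 0, 0.8], [0, 0, 0]],
  [[0, 0, 0], [0, 0, 0]],
])

```text
t: 2.8
tcp_pos: [0.4241, 0.3598, 0.0982]
eef_rot: [0.002, -3.139, 0.003]
wrist_force: [-0.6, -0.0, 0.8]
width: 0.679
grasp_force: 0.0
```

Call:
jog_arm([
  [[-0.15, -0.07, 0.6], [0, 0, 0]],
  [[0, 0, 0.8], [0, 0, 0]],
  [[0, 0, 0.8], [0, 0, 0]],
  [[0, 0, 0.6], [0, 0, 0]],
  [[0, 0, 0], [0, 0, 0]],
  [[0, 0, 0], [0, 0, 0]],
  [[0, 0, 0], [0, 0, 0]],
  [[0, 0, 0], [0, 0, 0]],
])

```text
t: 3.8
tcp_pos: [0.4303, 0.358, 0.0164]
eef_rot: [-0.0, 3.141, 0.001]
wrist_force: [0.5, 1.3, 0.3]
width: 0.674
grasp_force: 0.0
```

Call:
jog_arm([
  [[0, 0, 0], [0, 0, 0]],
  [[0, 0, 0], [0, 0, 0]],
  [[0, 0, 0], [0, 0, 0]],
  [[0, 0, 0], [0, 0, 0]],
  [[0, 0, -1], [0, 0, 0]],
  [[0, 0, -1], [0, 0, 0]],
  [[0, 0, -1], [0, 0, 0]],
  [[0, 0, 0], [0, 0, 0]],
], hand=1, force=25)

```text
t: 4.8
tcp_pos: [0.4311, 0.3585, 0.1077]
eef_rot: [0.0, 3.139, 0.004]
wrist_force: [1.3, -0.7, -0.8]
width: 0.451
grasp_force: 25.0
```

Call:
jog_arm([
  [[-0.2, -0.98, 0], [0, 0, 0]],
  [[-0.2, -0.98, 0], [0, 0, 0]],
  [[-0.2, -0.98, 0], [0, 0, 0]],
  [[-0.2, -0.98, 0], [0, 0, 0]],
  [[-0.2, -0.98, 0], [0, 0, 0]],
  [[-0.2, -0.98, 0], [0, 0, 0]],
  [[-0.2, -0.98, 0], [0, 0, 0]],
  [[-0.2, -0.98, 0], [0, 0, 0]],
])

```text
t: 5.8
tcp_pos: [0.4774, 0.1212, 0.1045]
eef_rot: [0.0, -3.14, 0.001]
wrist_force: [0.4, 0.5, -0.3]
width: 0.447
grasp_force: 25.0
```

Call:
jog_arm([
  [[-0.2, -0.98, 0], [0, 0, 0]],
  [[-0.2, -0.98, 0], [0, 0, 0]],
  [[-0.2, -0.98, 0], [0, 0, 0]],
  [[-0.2, -0.98, 0], [0, 0, 0]],
  [[-0.2, -0.98, 0], [0, 0, 0]],
  [[-0.2, -0.98, 0], [0, 0, 0]],
  [[-0.2, -0.98, 0], [0, 0, 0]],
  [[-0.2, -0.98, 0], [0, 0, 0]],
])

```text
t: 6.8
tcp_pos: [0.5254, -0.1137, 0.1044]
eef_rot: [0.0, -3.14, -0.0]
wrist_force: [0.5, -0.2, -0.6]
width: 0.449
grasp_force: 25.0
```

Call:
jog_arm([
  [[-0.2, -0.98, 0], [0, 0, 0]],
  [[-0.2, -0.98, 0], [0, 0, 0]],
  [[-0.2, -0.98, 0], [0, 0, 0]],
  [[-0.2, -0.98, 0], [0, 0, 0]],
  [[-0.2, -0.98, 0], [0, 0, 0]],
  [[0, 0, 0.8], [0, 0, 0]],
  [[0, 0, 0], [0, 0, 0]],
  [[0, 0, 0], [0, 0, 0]],
])

```text
t: 7.8
tcp_pos: [0.5559, -0.2592, 0.0814]
eef_rot: [0.001, -3.141, -0.001]
wrist_force: [0.1, 1.2, -0.1]
width: 0.451
grasp_force: 25.0
```

Call:
jog_arm([
  [[-0.05, 0.02, 0.6], [0, 0, 0]],
  [[0, 0, 0.6], [0, 0, 0]],
  [[0, 0, 0.5], [0, 0, 0]],
  [[0, 0, 0.3], [0, 0, 0]],
  [[0, 0, 0], [0, 0, 0]],
  [[0, 0, 0], [0, 0, 0]],
  [[0, 0, 0], [0, 0, 0]],
  [[0, 0, 0], [0, 0, 0]],
])

```text
t: 8.8
tcp_pos: [0.5578, -0.2592, 0.0221]
eef_rot: [-0.0, 3.141, -0.0]
wrist_force: [-0.3, -0.1, 0.2]
width: 0.449
grasp_force: 25.0
```

Call:
jog_arm([
  [[0, 0, 0], [0, 0, 0]],
  [[0, 0, 0], [0, 0, 0]],
  [[0, 0, 0], [0, 0, 0]],
  [[0, 0, -1], [0, 0, 0]],
  [[0, 0, -1], [0, 0, 0]],
  [[0, 0, -1], [0, 0, 0]],
  [[0, 0, 0], [0, 0, 0]],
  [[0, 0, 0], [0, 0, 0]],
], hand=-0.36)

```text
t: 9.8
tcp_pos: [0.5572, -0.2589, 0.111]
eef_rot: [0.0, -3.141, -0.001]
wrist_force: [0.2, 0.6, -0.6]
width: 0.681
grasp_force: 0.0
```

Run:
```python
from fit import *
s=sensors.read_state();print(np.round(s["joints"],2),s["tcp_pos"],s["width"])
im,d=capture("scene");P=cloud("scene",d);q=near(P,(.557,-.2585),.035,.025,.06);print(len(q),circ(q) if len(q) else 0,q[:,2].max() if len(q) else 0)
```

```text
[ 0.22  0.51  0.18  1.75 -0.11  0.9   2.03] [ 0.55721036 -0.25887942  0.11101045] 0.6812624842963916
345 [ 556.8 -260.    21.8] 0.043773411688788566
```

Call:
jog_arm([
  [[0, 0, 0], [0, 0, 0.98]],
  [[0, 0, 0], [0, 0, 0.98]],
  [[0, 0, 0], [0, 0, 0.98]],
  [[0, 0, 0], [0, 0, 0.98]],
  [[0, 0, 0], [0, 0, 0.98]],
  [[0, 0, 0], [0, 0, 0.98]],
  [[0, 0, 0], [0, 0, 0.98]],
  [[0, 0, 0], [0, 0, 0.98]],
], hand=-0.2)

```text
t: 10.85
tcp_pos: [0.5568, -0.2589, 0.1101]
eef_rot: [-1.204, -2.899, 0.001]
wrist_force: [0.7, -0.0, -0.2]
width: 0.598
grasp_force: 0.0
```

Call:
jog_arm([
  [[0, 0, 0], [0, 0, 0.98]],
  [[0, 0, 0], [0, 0, 0.98]],
  [[0, 0, 0], [0, 0, 0.98]],
  [[0, 0, 0], [0, 0, 0.98]],
  [[0, 0, 0], [0, 0, 0.98]],
  [[0, 0, 0], [0, 0, 0.98]],
  [[0.93, -0.16, 0], [0, 0, 0]],
  [[0.93, -0.16, 0], [0, 0, 0]],
])

```text
t: 11.85
tcp_pos: [0.536, -0.2058, 0.1101]
eef_rot: [-1.99, -2.429, 0.003]
wrist_force: [-0.4, 0.7, -1.1]
width: 0.596
grasp_force: 0.0
```

Call:
jog_arm([
  [[0.93, -0.16, 0], [0, 0, 0]],
  [[0.93, -0.16, 0], [0, 0, 0]],
  [[0.93, -0.16, 0], [0, 0, 0]],
  [[0.93, -0.16, 0], [0, 0, 0]],
  [[0.93, -0.16, 0], [0, 0, 0]],
  [[0.93, -0.16, 0], [0, 0, 0]],
  [[0.93, -0.16, 0], [0, 0, 0]],
  [[0.93, -0.16, 0], [0, 0, 0]],
])

```text
t: 12.85
tcp_pos: [0.4543, 0.0056, 0.1107]
eef_rot: [-1.989, -2.43, 0.003]
wrist_force: [0.1, 1.0, 0.4]
width: 0.601
grasp_force: 0.0
```

```bash
cat > go.py <<'E'
from h import *;import sys
from scipy.spatial.transform import Rotation as R
# go.py x y z yawdeg(tool y): shift in tool axes (units of .03 m) AFTER turning; turn in units .1rad about tool z
s=sensors.read_state();Rm=R.from_rotvec(s["eef_rot"]).as_matrix();x,y,z,a=map(float,sys.argv[1:])
cur=np.degrees(np.arctan2(Rm[1,1],Rm[0,1]));da=np.radians((a-cur+180)%360-180)
R2=R.from_rotvec([0,0,da]).as_matrix()@Rm
print("tcp",np.round(s["tcp_pos"],4),"yaw",round(cur,2),"tilt",np.round(Rm[:2,2],4),"w",s["width"],"turn tz",round(-da/.1,2),"shift now",np.round(Rm.T@(np.array([x,y,z])-s["tcp_pos"])/.03,2),"after",np.round(R2.T@(np.array([x,y,z])-s["tcp_pos"])/.03,2),"j7",round(s["joints"][6],2))
E
python3 go.py .4348 .0574 .009 11.3
```

```text
tcp [0.4543 0.0056 0.1107] yaw 11.4 tilt [-0.0017 -0.0008] w 0.6009498794805227 turn tz 0.02 shift now [ 1.82 -0.29  3.39] after [ 1.82 -0.29  3.39] j7 0.3
```

Call:
jog_arm([
  [[0.91, -0.15, 0], [0, 0, 0]],
  [[0.89, -0.14, 0], [0, 0, 0]],
  [[0, 0, 0.9], [0, 0, 0]],
  [[0, 0, 0.9], [0, 0, 0]],
  [[0, 0, 0.8], [0, 0, 0]],
  [[0, 0, 0.5], [0, 0, 0]],
  [[0, 0, 0.2], [0, 0, 0]],
  [[0, 0, 0], [0, 0, 0]],
])

```text
t: 13.85
tcp_pos: [0.4361, 0.0559, 0.0125]
eef_rot: [-1.99, -2.431, 0.001]
wrist_force: [0.0, -0.1, 0.3]
width: 0.599
grasp_force: 0.0
```

```bash
python3 go.py .4348 .0574 .008 11.3
```

```text
tcp [0.4361 0.0559 0.0125] yaw 11.38 tilt [-0.0005 -0.0003] w 0.5987750083115098 turn tz 0.01 shift now [ 0.06 -0.03  0.15] after [ 0.06 -0.03  0.15] j7 0.32
```

Call:
jog_arm([
  [[0, 0, 0.14], [0, 0, 0]],
  [[0, 0, 0], [0, 0, 0]],
  [[0, 0, 0], [0, 0, 0]],
  [[0, 0, 0], [0, 0, 0]],
  [[0, 0, 0], [0, 0, 0]],
  [[0, 0, 0], [0, 0, 0]],
  [[0, 0, 0], [0, 0, 0]],
  [[0, 0, 0], [0, 0, 0]],
], hand=1, force=40)

```text
t: 14.85
tcp_pos: [0.4361, 0.0561, 0.0085]
eef_rot: [-1.99, -2.431, -0.0]
wrist_force: [-1.7, -0.1, 5.1]
width: 0.17
grasp_force: 39.6
```

```bash
python3 go.py .564 .0302 .1 -7.5
```

```text
tcp [0.4361 0.0561 0.0085] yaw 11.4 tilt [-0.0001  0.0001] w 0.17016081696336027 turn tz 3.3 shift now [-1.69  4.01 -3.05] after [-0.3   4.34 -3.05] j7 0.33
```

Call:
jog_arm([
  [[0, 0, -0.8], [0, 0, 0]],
  [[0, 0, -0.8], [0, 0, 0.83]],
  [[0, 0, -0.7], [0, 0, 0.83]],
  [[0, 0, 0], [0, 0, 0.82]],
  [[0, 0, 0], [0, 0, 0.82]],
  [[-0.07, 0.86, 0], [0, 0, 0]],
  [[-0.07, 0.86, 0], [0, 0, 0]],
  [[-0.07, 0.86, 0], [0, 0, 0]],
])

```text
t: 15.85
tcp_pos: [0.5129, 0.0397, 0.0772]
eef_rot: [2.362, 2.072, 0.0]
wrist_force: [-0.0, 0.1, -2.2]
width: 0.169
grasp_force: 39.6
```

Call:
jog_arm([
  [[-0.07, 0.86, 0], [0, 0, 0]],
  [[-0.07, 0.86, 0], [0, 0, 0]],
  [[0, 0, 0], [0, 0, 0]],
  [[0, 0, 0], [0, 0, 0]],
  [[0, 0, 0], [0, 0, 0]],
  [[0, 0, 0], [0, 0, 0]],
  [[0, 0, 0], [0, 0, 0]],
  [[0, 0, 0], [0, 0, 0]],
])

```text
t: 16.85
tcp_pos: [0.5626, 0.0289, 0.0775]
eef_rot: [-2.362, -2.071, -0.0]
wrist_force: [0.1, -0.3, -0.9]
width: 0.164
grasp_force: 39.6
```

```bash
python3 go.py .5638 .0286 .0155 -7.5
python3 - <<'E'
from fit import *
im,d=capture("scene");save("ham",cv2.resize(im[180:340,240:440],(800,640))[:600]);P=cloud("scene",d)
q=near(P,(.56,.0),.13,.045,.09);print(len(q),rect(q[(q[:,2]<.092)]),np.percentile(q[:,2],[2,50,98]))
E
```

```text
tcp [0.5626 0.0289 0.0775] yaw -7.5 tilt [0.0001 0.0001] w 0.16407111785003148 turn tz -0.0 shift now [-0.    0.04  2.07] after [-0.    0.04  2.07] j7 0.08
559 [554.1  -9.  194.7  40.7  86.7] [0.07401761 0.08175874 0.08840888]
```

View pics/ham.png

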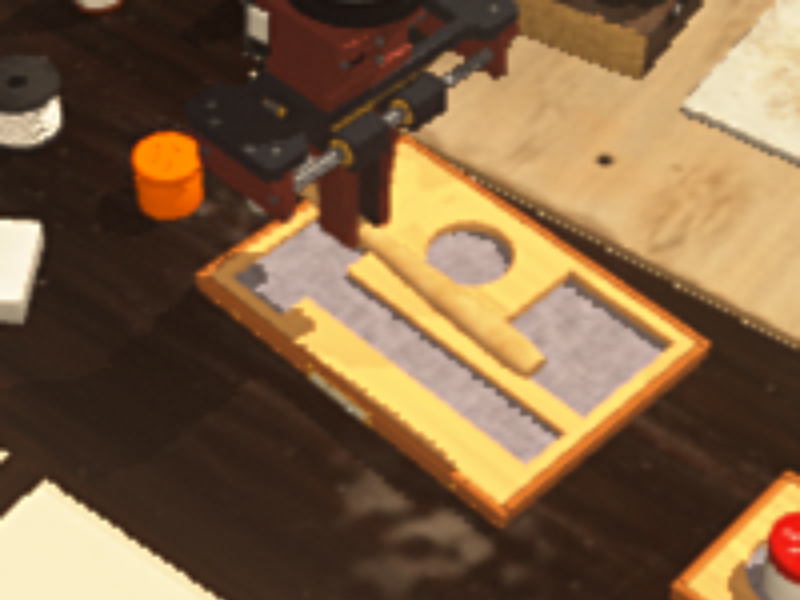

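Run:
```python
from fit import *
for n in("scene","top"):
    im,d=capture(n);P=cloud(n,d);q=near(P,(.55,-.05),.075,.07,.095);q=q[q[:,1]<.0]
    if len(q)>20:
        k,c=np.polyfit(q[:,1],q[:,0],1);print(n,len(q),"slope deg",np.degrees(np.arctan(k)),"x at y=-.05",k*-.05+c,"end y",q[:,1].min(), "z slope",np.polyfit(q[:,1],q[:,2],1))
```

```text
scene 400 slope deg 8.68366959103986 x at y=-.05 0.5467208027867079 end y -0.10701869077963866 z slope [0.03257271 0.08282476]
top 138 slope deg 5.776854619768573 x at y=-.05 0.5472059224206276 end y -0.10634481145709514 z slope [0.07395254 0.08768987]
```

Run:
```python
from fit import *
for n in("top","scene"):
    z=np.load(n+".npz");d=z["d"];P=cloud(n,d);q=near(P,(.436,.03),.13,.006,.05);q=q[q[:,0]<.485]
    for a in np.arange(-.09,.12,.015):
        b=q[(q[:,1]>=a)&(q[:,1]<a+.015)]
        if len(b): print(n,round(a+.0075,4),len(b),np.round([b[:,0].min(),b[:,0].mean(),b[:,0].max(),b[:,2].max()],3))
print(np.round(sensors.read_state()["tcp_pos"],4))
```

```text
top -0.0825 20 [0.414 0.447 0.471 0.016]
top -0.0675 43 [0.42  0.443 0.453 0.018]
top -0.0525 43 [0.432 0.443 0.453 0.019]
top -0.0375 40 [0.402 0.44  0.45  0.022]
top -0.0225 44 [0.429 0.439 0.448 0.019]
top -0.0075 38 [0.392 0.436 0.459 0.019]
top 0.0075 38 [0.428 0.438 0.481 0.021]
top 0.0225 30 [0.427 0.434 0.441 0.019]
top 0.0375 30 [0.411 0.432 0.439 0.02 ]
top 0.0525 27 [0.417 0.432 0.484 0.02 ]
top 0.0675 30 [0.388 0.428 0.437 0.02 ]
top 0.0825 30 [0.421 0.429 0.458 0.02 ]
top 0.0975 101 [0.397 0.426 0.456 0.031]
top 0.1125 66 [0.397 0.433 0.456 0.029]
scene -0.0825 23 [0.436 0.442 0.449 0.014]
scene -0.0675 64 [0.432 0.441 0.453 0.017]
scene -0.0525 65 [0.432 0.439 0.452 0.018]
scene -0.0375 59 [0.43  0.438 0.449 0.016]
scene -0.0225 60 [0.428 0.436 0.447 0.018]
scene -0.0075 57 [0.427 0.434 0.446 0.018]
scene 0.0075 52 [0.415 0.433 0.443 0.018]
scene 0.0225 44 [0.426 0.432 0.44  0.019]
scene 0.0375 41 [0.423 0.43  0.439 0.017]
scene 0.0525 39 [0.423 0.429 0.437 0.018]
scene 0.0675 36 [0.421 0.427 0.434 0.018]
scene 0.0825 37 [0.42  0.426 0.432 0.018]
scene 0.0975 202 [0.394 0.424 0.457 0.03 ]
scene 0.1125 62 [0.394 0.431 0.453 0.028]
[0.5627 0.0288 0.0775]
```

Run:
```python
from fit import *
for n in("top","scene"):
    im,d=capture(n);P=cloud(n,d);q=near(P,(.56,.0),.14,.072,.102);q=q[q[:,0]<.62]
    for a in np.arange(-.12,.12,.015):
        b=q[(q[:,1]>=a)&(q[:,1]<a+.015)]
        if len(b): print(n,round(a+.0075,4),len(b),np.round([b[:,0].min(),b[:,0].mean(),b[:,0].max(),b[:,2].min(),b[:,2].max()],3))
    if n=="top": save("t2",cv2.resize(im[180:330,270:430],(640,600)))
```

```text
top -0.1125 3 [0.541 0.544 0.546 0.078 0.08 ]
top -0.0975 45 [0.533 0.542 0.552 0.077 0.086]
top -0.0825 47 [0.534 0.545 0.555 0.077 0.085]
top -0.0675 40 [0.537 0.546 0.555 0.077 0.087]
top -0.0525 5 [0.54  0.543 0.547 0.079 0.084]
scene -0.1125 5 [0.538 0.544 0.548 0.074 0.079]
scene -0.0975 67 [0.532 0.539 0.55  0.072 0.084]
scene -0.0825 64 [0.532 0.541 0.553 0.073 0.085]
scene -0.0675 60 [0.535 0.543 0.557 0.074 0.086]
scene -0.0525 57 [0.538 0.546 0.558 0.074 0.088]
scene -0.0375 53 [0.54  0.548 0.56  0.074 0.086]
scene -0.0225 51 [0.544 0.551 0.563 0.075 0.086]
scene -0.0075 43 [0.546 0.554 0.565 0.077 0.086]
scene 0.0075 43 [0.549 0.558 0.574 0.073 0.096]
scene 0.0225 116 [0.543 0.56  0.577 0.077 0.102]
scene 0.0375 34 [0.545 0.552 0.571 0.08  0.101]
scene 0.0525 10 [0.559 0.562 0.566 0.08  0.088]
scene 0.0675 16 [0.561 0.567 0.579 0.075 0.09 ]
scene 0.0825 8 [0.54  0.541 0.543 0.073 0.078]
```

View pics/t2.png

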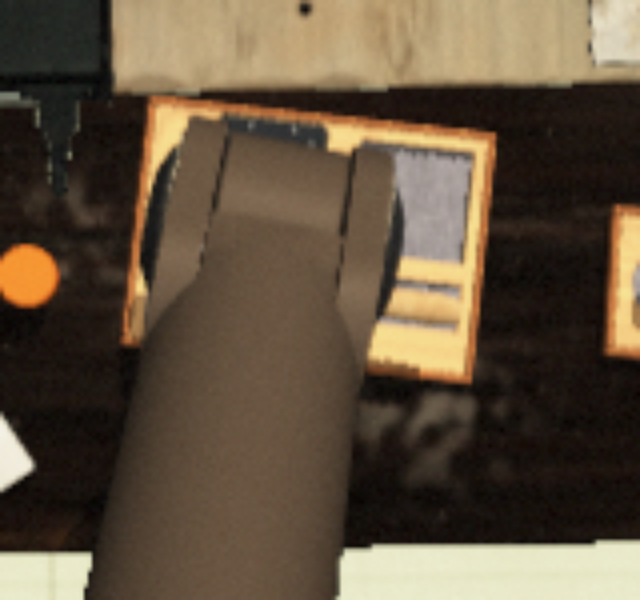

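Call:
jog_arm([
  [[0, 0.1, 0.5], [0, 0, -0.15]],
  [[0, 0, 0.5], [0, 0, 0]],
  [[0, 0, 0.4], [0, 0, 0]],
  [[0, 0, 0.3], [0, 0, 0]],
  [[0, 0, 0.25], [0, 0, 0]],
  [[0, 0, 0], [0, 0, 0]],
  [[0, 0, 0], [0, 0, 0]],
  [[0, 0, 0], [0, 0, 0]],
])

```text
t: 18.1
tcp_pos: [0.566, 0.0284, 0.0194]
eef_rot: [2.346, 2.089, 0.001]
wrist_force: [-0.1, 0.5, -1.6]
width: 0.167
grasp_force: 39.6
```

```bash
python3 go.py .5665 .0286 .0155 -6.7
python3 - <<'E'
from fit import *
print(sensors.read_state()["wrist_force"])
for n in("scene",):
    im,d=capture(n);P=cloud(n,d);q=near(P,(.56,-.05),.07,.014,.035);q=q[q[:,0]<.62]
    for a in np.arange(-.12,.02,.03):
        b=q[(q[:,1]>=a)&(q[:,1]<a+.03)]
        if len(b): print(n,round(a+.015,4),len(b),np.round([b[:,0].min(),b[:,0].mean(),b[:,0].max(),b[:,2].min(),b[:,2].max()],3))
    save("s3",cv2.resize(im[200:320,280:430],(750,600)))
E
```

```text
tcp [0.566  0.0284 0.0194] yaw -6.65 tilt [0.0008 0.0002] w 0.16677585699452388 turn tz 0.01 shift now [0.01 0.02 0.13] after [0.01 0.02 0.13] j7 0.15
[-0.05964099  0.4673227  -1.62015573]
scene -0.105 81 [0.508 0.544 0.571 0.014 0.027]
scene -0.075 140 [0.5   0.544 0.577 0.014 0.028]
scene -0.045 150 [0.505 0.554 0.619 0.014 0.03 ]
scene -0.015 120 [0.509 0.557 0.613 0.014 0.029]
scene 0.015 76 [0.529 0.562 0.593 0.014 0.035]
```

View pics/s3.png

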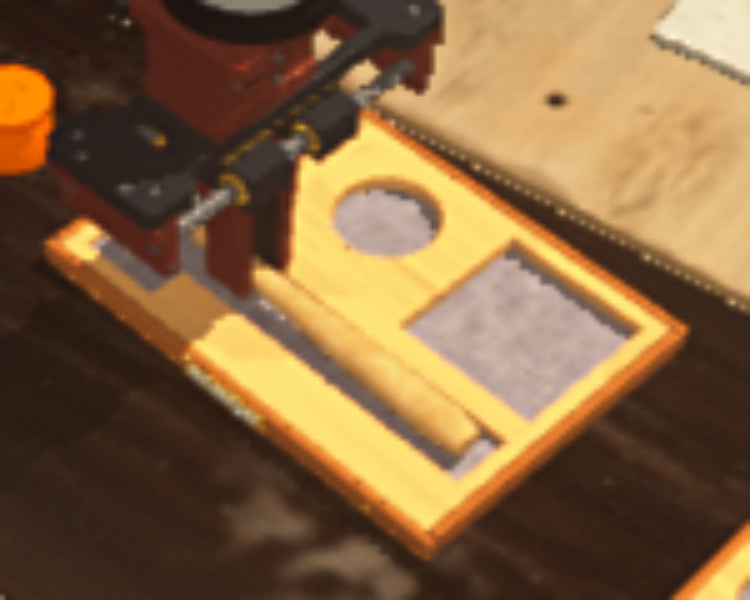

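Call:
jog_arm([
  [[0, -0.04, 0.1], [0, 0, 0]],
  [[0, 0, 0], [0, 0, 0]],
  [[0, 0, 0], [0, 0, 0]],
  [[0, 0, 0], [0, 0, 0]],
  [[0, 0, 0], [0, 0, 0]],
  [[0, 0, 0], [0, 0, 0]],
  [[0, 0, 0], [0, 0, 0]],
  [[0, 0, 0], [0, 0, 0]],
])

```text
t: 19.15
tcp_pos: [0.5645, 0.0285, 0.0159]
eef_rot: [-2.347, -2.089, 0.0]
wrist_force: [0.4, -0.4, -1.5]
width: 0.166
grasp_force: 39.6
```

Call:
jog_arm([
  [[0, 0, 0], [0, 0, 0]],
  [[0, 0, 0], [0, 0, 0]],
  [[0, 0, 0], [0, 0, 0]],
  [[0, 0, -1], [0, 0, 0]],
  [[0, 0, -1], [0, 0, 0]],
  [[0, 0, -1], [0, 0, 0]],
  [[0, 0, 0], [0, 0, 0]],
  [[0, 0, 0], [0, 0, 0]],
], hand=0.1)

```text
t: 20.15
tcp_pos: [0.5641, 0.0288, 0.1054]
eef_rot: [-2.346, -2.089, 0.0]
wrist_force: [-0.2, 0.0, 0.1]
width: 0.45
grasp_force: 0.0
```

```bash
python3 go.py .4532 .2187 .1 123.4
python3 - <<'E'
from fit import *
n="scene"
im,d=capture(n);P=cloud(n,d);q=near(P,(.56,-.0),.11,.014,.045);q=q[(q[:,0]<.62)]
for a in np.arange(-.12,.12,.015):
        b=q[(q[:,1]>=a)&(q[:,1]<a+.015)&(q[:,2]>.019)]
        if len(b): print(n,round(a+.0075,4),len(b),np.round([b[:,0].min(),b[:,0].mean(),b[:,0].max(),b[:,2].min(),b[:,2].max()],3))
E
```

```text
tcp [0.5641 0.0288 0.1054] yaw -6.63 tilt [-0.0005  0.0002] w 0.4501444817972665 turn tz -22.7 shift now [ 5.86 -4.4   0.18] after [-0.4   7.32  0.18] j7 0.07
scene -0.1125 2 [0.54  0.544 0.548 0.019 0.022]
scene -0.0975 21 [0.536 0.544 0.55  0.019 0.022]
scene -0.0825 34 [0.536 0.545 0.552 0.019 0.024]
scene -0.0675 33 [0.54  0.547 0.556 0.019 0.026]
scene -0.0525 33 [0.541 0.55  0.557 0.019 0.023]
scene -0.0375 35 [0.544 0.553 0.561 0.019 0.025]
scene -0.0225 31 [0.547 0.554 0.562 0.019 0.024]
scene -0.0075 33 [0.549 0.557 0.565 0.019 0.024]
scene 0.0075 24 [0.553 0.56  0.565 0.019 0.025]
scene 0.0225 27 [0.555 0.561 0.569 0.019 0.025]
scene 0.0375 25 [0.557 0.564 0.572 0.019 0.026]
scene 0.0525 27 [0.561 0.569 0.595 0.02  0.031]
scene 0.0675 111 [0.544 0.575 0.599 0.019 0.033]
scene 0.0825 81 [0.541 0.563 0.594 0.019 0.033]
```

Call:
jog_arm([
  [[0, 0, 0], [0, 0, 0.97]],
  [[0, 0, 0], [0, 0, 0.97]],
  [[0, 0, 0], [0, 0, 0.97]],
  [[0, 0, 0], [0, 0, 0.97]],
  [[0, 0, 0], [0, 0, 0.97]],
  [[0, 0, 0], [0, 0, 0.97]],
  [[0, 0, 0], [0, 0, 0.97]],
  [[0, 0, 0], [0, 0, 0.97]],
], hand=-1)

```text
t: 21.2
tcp_pos: [0.5638, 0.0284, 0.1047]
eef_rot: [2.964, 1.041, -0.003]
wrist_force: [0.4, 0.4, 0.7]
width: 1.002
grasp_force: 0.0
```

Call:
jog_arm([
  [[0, 0, 0], [0, 0, 0.97]],
  [[0.05, -0.91, 0], [0, 0, 0]],
  [[0.05, -0.91, 0], [0, 0, 0]],
  [[0.05, -0.91, 0], [0, 0, 0]],
  [[0.05, -0.91, 0], [0, 0, 0]],
  [[0.05, -0.91, 0], [0, 0, 0]],
  [[0.05, -0.91, 0], [0, 0, 0]],
  [[0.05, -0.91, 0], [0, 0, 0]],
])

```text
t: 22.2
tcp_pos: [0.4672, 0.1944, 0.105]
eef_rot: [3.009, 0.901, -0.002]
wrist_force: [0.0, 0.4, -0.5]
width: 1.0
grasp_force: 0.0
```

```bash
python3 go.py .4532 .2187 .011 -56.6
```

```text
tcp [0.4672 0.1944 0.105 ] yaw -56.67 tilt [-0.0013 -0.0013] w 0.9998177612755054 turn tz -0.01 shift now [ 0.06 -0.94  3.13] after [ 0.06 -0.93  3.13] j7 -1.01
```

Call:
jog_arm([
  [[0.05, -0.85, 0], [0, 0, 0]],
  [[0, 0, 0.8], [0, 0, 0]],
  [[0, 0, 0.8], [0, 0, 0]],
  [[0, 0, 0.8], [0, 0, 0]],
  [[0, 0, 0.4], [0, 0, 0]],
  [[0, 0, 0.2], [0, 0, 0]],
  [[0, 0, 0], [0, 0, 0]],
  [[0, 0, 0], [0, 0, 0]],
])

```text
t: 23.2
tcp_pos: [0.4559, 0.2163, 0.0165]
eef_rot: [-3.009, -0.901, -0.001]
wrist_force: [-0.6, -0.4, 0.6]
width: 1.0
grasp_force: 0.0
```

```bash
python3 go.py .4532 .2187 .0105 -56.6
```

```text
tcp [0.4559 0.2163 0.0165] yaw -56.68 tilt [0.0008 0.0006] w 0.9999859394627656 turn tz -0.01 shift now [-0.03 -0.12  0.2 ] after [-0.03 -0.12  0.2 ] j7 -0.92
```

Call:
jog_arm([
  [[-0.03, -0.1, 0.2], [0, 0, 0]],
  [[0, 0, 0], [0, 0, 0]],
  [[0, 0, 0], [0, 0, 0]],
  [[0, 0, 0], [0, 0, 0]],
  [[0, 0, 0], [0, 0, 0]],
  [[0, 0, 0], [0, 0, 0]],
  [[0, 0, 0], [0, 0, 0]],
  [[0, 0, 0], [0, 0, 0]],
])

```text
t: 24.2
tcp_pos: [0.4531, 0.2181, 0.01]
eef_rot: [-3.01, -0.901, -0.0]
wrist_force: [-0.8, -0.9, -0.6]
width: 0.999
grasp_force: 0.0
```

Call:
jog_arm([
  [[0, 0, 0], [0, 0, 0]],
  [[0, 0, 0], [0, 0, 0]],
  [[0, 0, 0], [0, 0, 0]],
  [[0, 0, 0], [0, 0, 0]],
  [[0, 0, 0], [0, 0, 0]],
  [[0, 0, 0], [0, 0, 0]],
  [[0, 0, 0], [0, 0, 0]],
  [[0, 0, 0], [0, 0, 0]],
], hand=1, force=58)

```text
t: 25.2
tcp_pos: [0.453, 0.2183, 0.0099]
eef_rot: [-3.009, -0.901, 0.0]
wrist_force: [-1.0, 2.6, -0.6]
width: 0.723
grasp_force: 58.0
```

```bash
python3 go.py .6183 -.0850 .1 -97.5
```

```text
tcp [0.453  0.2183 0.0099] yaw -56.66 tilt [-0.0002  0.0002] w 0.723124124434504 turn tz 7.13 shift now [-0.95 11.47 -3.01] after [ 6.78  9.3  -3.01] j7 -0.92
```

Call:
jog_arm([
  [[0, 0, -0.8], [0, 0, 0]],
  [[0, 0, -0.8], [0, 0, 0.89]],
  [[0, 0, -0.8], [0, 0, 0.89]],
  [[0, 0, -0.6], [0, 0, 0.89]],
  [[0, 0, 0], [0, 0, 0.89]],
  [[0, 0, 0], [0, 0, 0.89]],
  [[0, 0, 0], [0, 0, 0.89]],
  [[0, 0, 0], [0, 0, 0.89]],
])

```text
t: 26.2
tcp_pos: [0.4527, 0.2175, 0.0995]
eef_rot: [3.14, -0.07, -0.001]
wrist_force: [0.3, -1.0, -5.3]
width: 0.722
grasp_force: 58.0
```

Call:
jog_arm([
  [[0, 0, 0], [0, 0, 0.89]],
  [[0.68, 0.93, 0], [0, 0, 0]],
  [[0.68, 0.93, 0], [0, 0, 0]],
  [[0.68, 0.93, 0], [0, 0, 0]],
  [[0.68, 0.93, 0], [0, 0, 0]],
  [[0.68, 0.93, 0], [0, 0, 0]],
  [[0.68, 0.93, 0], [0, 0, 0]],
  [[0.68, 0.93, 0], [0, 0, 0]],
])

```text
t: 27.2
tcp_pos: [0.5691, 0.0045, 0.0993]
eef_rot: [3.134, -0.205, -0.002]
wrist_force: [-0.1, 0.2, -5.2]
width: 0.722
grasp_force: 58.0
```

Call:
jog_arm([
  [[0.68, 0.93, 0], [0, 0, 0]],
  [[0.68, 0.93, 0], [0, 0, 0]],
  [[0.6, 0.85, 0], [0, 0, 0]],
  [[0, 0, 0], [0, 0, 0]],
  [[0, 0, 0.5], [0, 0, 0]],
  [[0, 0, 0.5], [0, 0, 0]],
  [[0, 0, 0], [0, 0, 0]],
  [[0, 0, 0], [0, 0, 0]],
])

```text
t: 28.2
tcp_pos: [0.617, -0.082, 0.0698]
eef_rot: [3.135, -0.204, -0.0]
wrist_force: [0.1, 0.3, -4.9]
width: 0.721
grasp_force: 58.0
```

```bash
python3 go.py .6183 -.0850 .015 -97.5
```

```text
tcp [ 0.617  -0.082   0.0698] yaw -97.43 tilt [-0.0003 -0.0001] w 0.7213685892051362 turn tz 0.01 shift now [0.06 0.09 1.83] after [0.06 0.09 1.83] j7 -1.05
```

Call:
jog_arm([
  [[0.06, 0.09, 0.5], [0, 0, 0]],
  [[0, 0, 0.5], [0, 0, 0]],
  [[0, 0, 0.4], [0, 0, 0]],
  [[0, 0, 0.3], [0, 0, 0]],
  [[0, 0, 0.1], [0, 0, 0]],
  [[0, 0, 0], [0, 0, 0]],
  [[0, 0, 0], [0, 0, 0]],
  [[0, 0, 0], [0, 0, 0]],
])

```text
t: 29.2
tcp_pos: [0.6188, -0.0852, 0.0163]
eef_rot: [-3.135, 0.204, -0.001]
wrist_force: [-0.2, 0.5, -4.7]
width: 0.718
grasp_force: 58.0
```

```bash
python3 go.py .6183 -.0850 .0145 -97.5;python3 - <<'E'
from fit import *
n="scene"
im,d=capture(n);save("blk",cv2.resize(im[200:320,290:440],(750,600)))
E
```

```text
tcp [ 0.6188 -0.0852  0.0163] yaw -97.46 tilt [0.0007 0.0001] w 0.7177243830361957 turn tz 0.01 shift now [-0.02 -0.    0.06] after [-0.02 -0.    0.06] j7 -1.01
```

View pics/blk.png

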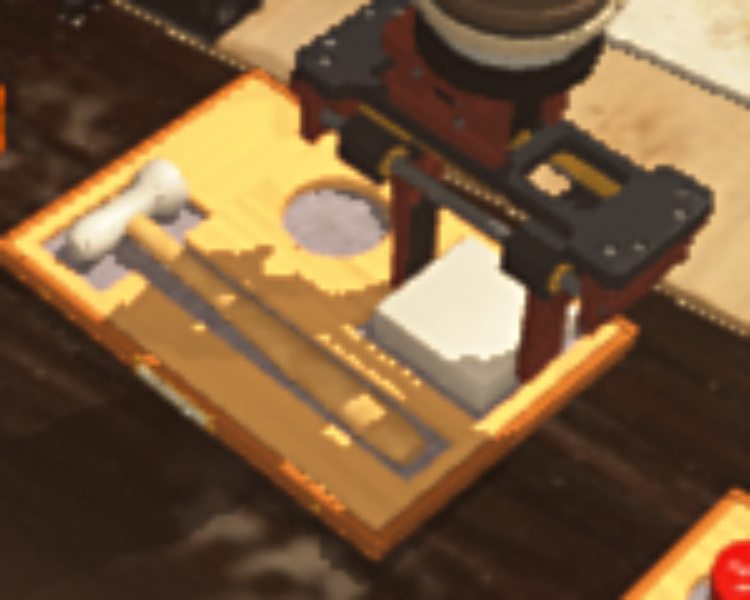

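Call:
jog_arm([
  [[0, 0, 0.04], [0, 0, 0]],
  [[0, 0, 0], [0, 0, 0]],
  [[0, 0, 0], [0, 0, 0]],
  [[0, 0, 0], [0, 0, 0]],
  [[0, 0, 0], [0, 0, 0]],
  [[0, 0, 0], [0, 0, 0]],
  [[0, 0, 0], [0, 0, 0]],
  [[0, 0, 0], [0, 0, 0]],
], hand=-0.7)

```text
t: 30.25
tcp_pos: [0.6185, -0.0852, 0.0147]
eef_rot: [-3.135, 0.204, -0.0]
wrist_force: [0.2, 0.2, 0.1]
width: 0.85
grasp_force: 0.0
```

Call:
jog_arm([
  [[0, 0, -0.7], [0, 0, 0]],
  [[0, 0, -1], [0, 0, 0]],
  [[0, 0, -1], [0, 0, 0]],
  [[0, 0, 0], [0, 0, 0]],
  [[0, 0, 0], [0, 0, 0]],
  [[0, 0, 0], [0, 0, 0]],
  [[0, 0, 0], [0, 0, 0]],
  [[0, 0, 0], [0, 0, 0]],
])

```text
t: 31.25
tcp_pos: [0.6182, -0.0853, 0.0953]
eef_rot: [3.135, -0.205, -0.001]
wrist_force: [-0.6, -0.2, -0.7]
width: 0.85
grasp_force: 0.0
```

```bash
python3 go.py .47 .13 .1 -97.5;python3 go.py .563 .292 .1 -97.5;python3 - <<'E'
from fit import *
n="scene"
im,d=capture(n);P=cloud(n,d);q=near(P,(.6183,-.085),.05,.019,.05);q=q[q[:,2]<.03];print(rect(q),np.percentile(q[:,2],[50,95]))
for c in ((.563,.292),(.5395,.4076)):q=near(P,c,.04,.03,.05);print(circ(q))
E
```

```text
tcp [ 0.6182 -0.0853  0.0953] yaw -97.47 tilt [-0.0008 -0.0002] w 0.8499924594472384 turn tz 0.0 shift now [-5.83 -6.47 -0.15] after [-5.84 -6.47 -0.15] j7 -1.07
tcp [ 0.6182 -0.0853  0.0953] yaw -97.47 tilt [-0.0008 -0.0002] w 0.8499924594472384 turn tz 0.0 shift now [ -3.46 -12.23  -0.16] after [ -3.47 -12.23  -0.16] j7 -1.07
[618.2 -86.1  65.8  67.5  82.4] [0.02284392 0.02554591]
[563.5 293.2  28.6]
[540.2 409.2  23. ]
```

Run:
```python
from fit import *
for n in("top","scene"):
    d=np.load(n+".npz")["d"];P=cloud(n,d);q=P[(P[...,0]>.55)&(P[...,0]<.66)&(P[...,1]>.1)&(P[...,1]<.26)&(P[...,2]>.045)&(d>0)];print(len(q), np.round(q.min(0),3),np.round(q.max(0),3)) if len(q) else print(0)
    q=P[(P[...,0]>.605)&(P[...,0]<.66)&(P[...,1]>.1)&(P[...,1]<.26)&(P[...,2]>.01)&(d>0)];print(len(q), np.round(q.min(0),3),np.round(q.max(0),3)) if len(q) else print(0)
```

```text
71 [0.622 0.145 0.057] [0.659 0.158 0.075]
82 [0.605 0.1   0.01 ] [0.659 0.207 0.075]
96 [0.62  0.142 0.059] [0.659 0.16  0.076]
110 [0.606 0.1   0.011] [0.659 0.16  0.076]
```

Call:
jog_arm([
  [[-0.83, -0.92, 0], [0, 0, 0]],
  [[-0.83, -0.92, 0], [0, 0, 0]],
  [[-0.83, -0.92, 0], [0, 0, 0]],
  [[-0.83, -0.92, 0], [0, 0, 0]],
  [[-0.83, -0.92, 0], [0, 0, 0]],
  [[-0.83, -0.92, 0], [0, 0, 0]],
  [[-0.83, -0.92, 0], [0, 0, 0]],
  [[0.39, -0.96, 0], [0, 0, 0]],
])

```text
t: 32.3
tcp_pos: [0.4838, 0.1575, 0.0956]
eef_rot: [-3.134, 0.203, 0.004]
wrist_force: [1.1, -0.1, 1.1]
width: 0.851
grasp_force: 0.0
```

Call:
jog_arm([
  [[0.39, -0.96, 0], [0, 0, 0]],
  [[0.39, -0.96, 0], [0, 0, 0]],
  [[0.39, -0.96, 0], [0, 0, 0]],
  [[0.39, -0.96, 0], [0, 0, 0]],
  [[0.39, -0.8, 0], [0, 0, 0]],
  [[0, 0, 0], [0, 0, 0]],
  [[0, 0, 0], [0, 0, 0]],
  [[0, 0, 0], [0, 0, 0]],
], hand=-0.9)

```text
t: 33.3
tcp_pos: [0.5618, 0.2852, 0.0959]
eef_rot: [3.135, -0.207, -0.001]
wrist_force: [0.5, -0.7, 0.4]
width: 0.951
grasp_force: 0.0
```

```bash
python3 go.py .563 .292 .014 -97.5
```

```text
tcp [0.5618 0.2852 0.0959] yaw -97.55 tilt [-0.0003 -0.0001] w 0.9514655966293031 turn tz -0.01 shift now [ 0.01 -0.23  2.73] after [ 0.01 -0.23  2.73] j7 -1.65
```

Call:
jog_arm([
  [[0, -0.23, 0], [0, 0, 0]],
  [[0, 0, 0.8], [0, 0, 0]],
  [[0, 0, 0.8], [0, 0, 0]],
  [[0, 0, 0.7], [0, 0, 0]],
  [[0, 0, 0.4], [0, 0, 0]],
  [[0, 0, 0], [0, 0, 0]],
  [[0, 0, 0], [0, 0, 0]],
  [[0, 0, 0], [0, 0, 0]],
])

```text
t: 34.3
tcp_pos: [0.5636, 0.2935, 0.0155]
eef_rot: [-3.134, 0.204, -0.002]
wrist_force: [0.9, 0.3, 0.7]
width: 0.946
grasp_force: 0.0
```

Call:
jog_arm([
  [[0, 0, 0], [0, 0, 0]],
  [[0, 0, 0], [0, 0, 0]],
  [[0, 0, 0], [0, 0, 0]],
  [[0, 0, 0], [0, 0, 0]],
  [[0, 0, 0], [0, 0, 0]],
  [[0, 0, 0], [0, 0, 0]],
  [[0, 0, 0], [0, 0, 0]],
  [[0, 0, 0], [0, 0, 0]],
], hand=1, force=35)

```text
t: 35.3
tcp_pos: [0.5631, 0.2933, 0.0148]
eef_rot: [-3.135, 0.204, -0.0]
wrist_force: [-0.6, -0.1, 1.3]
width: 0.604
grasp_force: 35.0
```

```bash
python3 go.py .5515 -.3306 .1 -97.5
```

```text
tcp [0.5631 0.2933 0.0148] yaw -97.46 tilt [0.     0.0001] w 0.6036322411884507 turn tz 0.01 shift now [ 2.32 20.67 -2.84] after [ 2.33 20.67 -2.84] j7 -1.6
```

Call:
jog_arm([
  [[0, 0, -0.9], [0, 0, 0]],
  [[0, 0, -1], [0, 0, 0]],
  [[0, 0, -1], [0, 0, 0]],
  [[0.11, 0.98, 0], [0, 0, 0]],
  [[0.11, 0.98, 0], [0, 0, 0]],
  [[0.11, 0.98, 0], [0, 0, 0]],
  [[0.11, 0.98, 0], [0, 0, 0]],
  [[0.11, 0.98, 0], [0, 0, 0]],
])

```text
t: 36.3
tcp_pos: [0.56, 0.1444, 0.1014]
eef_rot: [3.135, -0.204, -0.001]
wrist_force: [0.7, -0.4, -1.6]
width: 0.603
grasp_force: 35.0
```

Call:
jog_arm([
  [[0.11, 0.98, 0], [0, 0, 0]],
  [[0.11, 0.98, 0], [0, 0, 0]],
  [[0.11, 0.98, 0], [0, 0, 0]],
  [[0.11, 0.98, 0], [0, 0, 0]],
  [[0.11, 0.98, 0], [0, 0, 0]],
  [[0.11, 0.98, 0], [0, 0, 0]],
  [[0.11, 0.98, 0], [0, 0, 0]],
  [[0.11, 0.98, 0], [0, 0, 0]],
])

```text
t: 37.3
tcp_pos: [0.5556, -0.0922, 0.1014]
eef_rot: [3.135, -0.204, -0.001]
wrist_force: [0.2, -0.4, -1.8]
width: 0.607
grasp_force: 35.0
```

Call:
jog_arm([
  [[0.11, 0.98, 0], [0, 0, 0]],
  [[0.11, 0.98, 0], [0, 0, 0]],
  [[0.11, 0.98, 0], [0, 0, 0]],
  [[0.11, 0.98, 0], [0, 0, 0]],
  [[0.11, 0.98, 0], [0, 0, 0]],
  [[0.11, 0.98, 0], [0, 0, 0]],
  [[0.11, 0.98, 0], [0, 0, 0]],
  [[0, 0, 0], [0, 0, 0]],
])

```text
t: 38.3
tcp_pos: [0.5509, -0.3012, 0.1016]
eef_rot: [3.133, -0.21, -0.001]
wrist_force: [0.7, 0.1, -2.1]
width: 0.605
grasp_force: 35.0
```

```bash
python3 go.py .5515 -.3306 .020 -97.5
```

```text
tcp [ 0.5509 -0.3012  0.1016] yaw -97.69 tilt [-0.0006 -0.0017] w 0.6048691142553835 turn tz -0.03 shift now [0.15 0.96 2.72] after [0.15 0.96 2.72] j7 -0.73
```

Call:
jog_arm([
  [[0.15, 0.96, 0], [0, 0, 0]],
  [[0, 0, 0.6], [0, 0, 0]],
  [[0, 0, 0.6], [0, 0, 0]],
  [[0, 0, 0.4], [0, 0, 0]],
  [[0, 0, 0], [0, 0, 0]],
  [[0, 0, 0], [0, 0, 0]],
  [[0, 0, 0], [0, 0, 0]],
  [[0, 0, 0], [0, 0, 0]],
])

```text
t: 39.3
tcp_pos: [0.5531, -0.3276, 0.0542]
eef_rot: [3.135, -0.204, 0.001]
wrist_force: [-1.1, -0.4, -1.6]
width: 0.604
grasp_force: 35.0
```

```bash
python3 go.py .5515 -.3306 .020 -97.5
```

```text
tcp [ 0.5531 -0.3276  0.0542] yaw -97.46 tilt [ 0.0008 -0.0002] w 0.603570500347482 turn tz 0.01 shift now [-0.04  0.11  1.14] after [-0.04  0.11  1.14] j7 -0.66
```

Call:
jog_arm([
  [[-0.04, 0.11, 0.4], [0, 0, 0]],
  [[0, 0, 0.4], [0, 0, 0]],
  [[0, 0, 0.3], [0, 0, 0]],
  [[0, 0, 0], [0, 0, 0]],
  [[0, 0, 0], [0, 0, 0]],
  [[0, 0, 0], [0, 0, 0]],
  [[0, 0, 0], [0, 0, 0]],
  [[0, 0, 0], [0, 0, 0]],
])

```text
t: 40.3
tcp_pos: [0.5513, -0.3306, 0.0209]
eef_rot: [3.135, -0.204, 0.0]
wrist_force: [0.6, -0.6, -1.9]
width: 0.605
grasp_force: 35.0
```

Call:
jog_arm([
  [[0, 0, 0], [0, 0, 0]],
  [[0, 0, 0], [0, 0, 0]],
  [[0, 0, 0], [0, 0, 0]],
  [[0, 0, 0], [0, 0, 0]],
  [[0, 0, 0], [0, 0, 0]],
  [[0, 0, -1], [0, 0, 0]],
  [[0, 0, -1], [0, 0, 0]],
  [[0, 0, -1], [0, 0, 0]],
], hand=-0.41)

```text
t: 41.3
tcp_pos: [0.5511, -0.3306, 0.1116]
eef_rot: [3.135, -0.205, -0.0]
wrist_force: [0.1, -0.8, -0.2]
width: 0.706
grasp_force: 0.0
```

```bash
python3 go.py .5395 .4076 .016 -97.5;python3 - <<'E'
from fit import *
n="scene"
im,d=capture(n);P=cloud(n,d)
for c in ((.5515,-.3306),(.557,-.2585),(.5395,.4076)):q=near(P,c,.033,.03,.06);print(circ(q),np.percentile(q[:,2],[50,98]))
E
```

```text
tcp [ 0.5511 -0.3306  0.1116] yaw -97.48 tilt [-0.0002 -0.    ] w 0.7058268898226099 turn tz 0.0 shift now [ -3.58 -24.35   3.19] after [ -3.59 -24.35   3.19] j7 -0.7
[ 551.5 -329.3   28.3] [0.04075673 0.04375386]
[ 556.9 -258.7   21.3] [0.03944727 0.0426677 ]
[538.4 408.   20.7] [0.03577755 0.03897371]
```

Call:
jog_arm([
  [[-0.14, -0.97, 0], [0, 0, 0]],
  [[-0.14, -0.97, 0], [0, 0, 0]],
  [[-0.14, -0.97, 0], [0, 0, 0]],
  [[-0.14, -0.97, 0], [0, 0, 0]],
  [[-0.14, -0.97, 0], [0, 0, 0]],
  [[-0.14, -0.97, 0], [0, 0, 0]],
  [[-0.14, -0.97, 0], [0, 0, 0]],
  [[-0.14, -0.97, 0], [0, 0, 0]],
])

```text
t: 42.35
tcp_pos: [0.5481, -0.0944, 0.1107]
eef_rot: [-3.135, 0.205, -0.0]
wrist_force: [0.1, -0.0, 0.3]
width: 0.704
grasp_force: 0.0
```

Call:
jog_arm([
  [[-0.14, -0.97, 0], [0, 0, 0]],
  [[-0.14, -0.97, 0], [0, 0, 0]],
  [[-0.14, -0.97, 0], [0, 0, 0]],
  [[-0.14, -0.97, 0], [0, 0, 0]],
  [[-0.14, -0.97, 0], [0, 0, 0]],
  [[-0.14, -0.97, 0], [0, 0, 0]],
  [[-0.14, -0.97, 0], [0, 0, 0]],
  [[-0.14, -0.97, 0], [0, 0, 0]],
])

```text
t: 43.35
tcp_pos: [0.545, 0.1408, 0.1107]
eef_rot: [-3.135, 0.205, -0.0]
wrist_force: [-0.2, 0.3, 0.1]
width: 0.704
grasp_force: 0.0
```

Call:
jog_arm([
  [[-0.14, -0.97, 0], [0, 0, 0]],
  [[-0.14, -0.97, 0], [0, 0, 0]],
  [[-0.14, -0.97, 0], [0, 0, 0]],
  [[-0.14, -0.97, 0], [0, 0, 0]],
  [[-0.14, -0.97, 0], [0, 0, 0]],
  [[-0.14, -0.97, 0], [0, 0, 0]],
  [[-0.14, -0.97, 0], [0, 0, 0]],
  [[0, 0, 0], [0, 0, 0]],
])

```text
t: 44.35
tcp_pos: [0.5416, 0.3483, 0.1101]
eef_rot: [-3.135, 0.198, 0.001]
wrist_force: [0.2, 0.2, -0.3]
width: 0.706
grasp_force: 0.0
```

```bash
python3 go.py .5395 .4076 .016 -97.5
```

```text
tcp [0.5416 0.3483 0.1101] yaw -97.22 tilt [-0.0004  0.0004] w 0.7056252568999974 turn tz 0.05 shift now [-0.32 -1.95  3.14] after [-0.33 -1.95  3.14] j7 -1.76
```

Call:
jog_arm([
  [[-0.16, -0.92, 0], [0, 0, 0]],
  [[-0.16, -0.92, 0], [0, 0, 0]],
  [[0, 0, 0.8], [0, 0, 0]],
  [[0, 0, 0.7], [0, 0, 0]],
  [[0, 0, 0], [0, 0, 0]],
  [[0, 0, 0], [0, 0, 0]],
  [[0, 0, 0], [0, 0, 0]],
  [[0, 0, 0], [0, 0, 0]],
])

```text
t: 45.35
tcp_pos: [0.5404, 0.4017, 0.0664]
eef_rot: [-3.134, 0.205, -0.001]
wrist_force: [-0.1, 1.0, -1.1]
width: 0.704
grasp_force: 0.0
```

```bash
python3 go.py .5395 .4076 .016 -97.5
```

```text
tcp [0.5404 0.4017 0.0664] yaw -97.47 tilt [0.0007 0.0007] w 0.7042514516441134 turn tz 0.01 shift now [-0.06 -0.19  1.68] after [-0.06 -0.19  1.68] j7 -1.82
```

Call:
jog_arm([
  [[-0.06, -0.2, 0.2], [0, 0, 0]],
  [[0, 0, 0.6], [0, 0, 0]],
  [[0, 0, 0.6], [0, 0, 0]],
  [[0, 0, 0.3], [0, 0, 0]],
  [[0, 0, 0], [0, 0, 0]],
  [[0, 0, 0], [0, 0, 0]],
  [[0, 0, 0], [0, 0, 0]],
  [[0, 0, 0], [0, 0, 0]],
])

```text
t: 46.35
tcp_pos: [0.5392, 0.408, 0.0152]
eef_rot: [-3.134, 0.204, -0.001]
wrist_force: [-0.1, -0.1, -0.8]
width: 0.701
grasp_force: 0.0
```

Call:
jog_arm([
  [[0, 0, 0], [0, 0, 0]],
  [[0, 0, 0], [0, 0, 0]],
  [[0, 0, 0], [0, 0, 0]],
  [[0, 0, 0], [0, 0, 0]],
  [[0, 0, 0], [0, 0, 0]],
  [[0, 0, 0], [0, 0, 0]],
  [[0, 0, 0], [0, 0, 0]],
  [[0, 0, 0], [0, 0, 0]],
], hand=1, force=25)

```text
t: 47.35
tcp_pos: [0.5391, 0.4078, 0.0148]
eef_rot: [-3.135, 0.204, -0.0]
wrist_force: [0.5, 0.2, 1.7]
width: 0.447
grasp_force: 25.0
```

```bash
python3 go.py .50 .12 .1 -97.5; python3 go.py .637 .0025 .1 -97.5
```

```text
tcp [0.5391 0.4078 0.0148] yaw -97.46 tilt [0.0001 0.0002] w 0.4465076869639622 turn tz 0.01 shift now [-0.05  9.68 -2.84] after [-0.04  9.68 -2.84] j7 -1.79
tcp [0.5391 0.4078 0.0148] yaw -97.46 tilt [0.0001 0.0002] w 0.4465076869639622 turn tz 0.01 shift now [ 4.99 12.97 -2.84] after [ 5.   12.97 -2.84] j7 -1.79
```

Call:
jog_arm([
  [[0, 0, -0.9], [0, 0, 0]],
  [[0, 0, -1], [0, 0, 0]],
  [[0, 0, -1], [0, 0, 0]],
  [[0, 0.97, 0], [0, 0, 0]],
  [[0, 0.97, 0], [0, 0, 0]],
  [[0, 0.97, 0], [0, 0, 0]],
  [[0, 0.97, 0], [0, 0, 0]],
  [[0, 0.97, 0], [0, 0, 0]],
])

```text
t: 48.35
tcp_pos: [0.5199, 0.2624, 0.1016]
eef_rot: [3.135, -0.205, -0.0]
wrist_force: [1.1, 0.4, 0.6]
width: 0.451
grasp_force: 25.0
```

Call:
jog_arm([
  [[0, 0.97, 0], [0, 0, 0]],
  [[0, 0.97, 0], [0, 0, 0]],
  [[0, 0.97, 0], [0, 0, 0]],
  [[0, 0.97, 0], [0, 0, 0]],
  [[0, 0.97, 0], [0, 0, 0]],
  [[0, 0.97, 0], [0, 0, 0]],
  [[0, 0.97, 0], [0, 0, 0]],
  [[0, 0, 0], [0, 0, 0]],
])

```text
t: 49.35
tcp_pos: [0.4933, 0.0593, 0.102]
eef_rot: [3.135, -0.211, 0.0]
wrist_force: [-0.2, -0.5, -1.0]
width: 0.455
grasp_force: 25.0
```

```bash
python3 go.py .637 .0025 .0195 -97.5
```

```text
tcp [0.4933 0.0593 0.102 ] yaw -97.69 tilt [ 0.0001 -0.    ] w 0.4545389447976147 turn tz -0.03 shift now [5.   1.24 2.75] after [5.   1.25 2.75] j7 -1.31
```

Call:
jog_arm([
  [[0.83, 0.2, 0], [0, 0, 0]],
  [[0.83, 0.2, 0], [0, 0, 0]],
  [[0.83, 0.2, 0], [0, 0, 0]],
  [[0.83, 0.2, 0], [0, 0, 0]],
  [[0.83, 0.2, 0], [0, 0, 0]],
  [[0.83, 0.2, 0], [0, 0, 0]],
  [[0, 0, 0.7], [0, 0, 0]],
  [[0, 0, 0.3], [0, 0, 0]],
])

```text
t: 50.35
tcp_pos: [0.6354, 0.0076, 0.0693]
eef_rot: [-3.135, 0.204, 0.006]
wrist_force: [1.0, 0.8, 0.1]
width: 0.446
grasp_force: 25.0
```

```bash
python3 go.py .637 .0025 .0195 -97.5
```

```text
tcp [0.6354 0.0076 0.0693] yaw -97.43 tilt [-0.0035  0.0004] w 0.44553882267770306 turn tz 0.01 shift now [0.08 0.16 1.66] after [0.08 0.16 1.66] j7 -1.2
```

Call:
jog_arm([
  [[0.04, 0.15, 0], [0, 0, 0]],
  [[0, 0, 0.6], [0, 0, 0]],
  [[0, 0, 0.4], [0, 0, 0]],
  [[0, 0, 0.2], [0, 0, 0]],
  [[0, 0, 0], [0, 0, 0]],
  [[0, 0, 0], [0, 0, 0]],
  [[0, 0, 0], [0, 0, 0]],
  [[0, 0, 0], [0, 0, 0]],
])

```text
t: 51.35
tcp_pos: [0.6379, 0.0019, 0.036]
eef_rot: [-3.135, 0.204, -0.001]
wrist_force: [0.7, -0.3, -0.1]
width: 0.448
grasp_force: 25.0
```

```bash
python3 go.py .637 .0025 .0195 -97.5
```

```text
tcp [0.6379 0.0019 0.036 ] yaw -97.46 tilt [0.0005 0.0001] w 0.44764256698730415 turn tz 0.01 shift now [-0.03 -0.02  0.55] after [-0.03 -0.02  0.55] j7 -1.16
```

Call:
jog_arm([
  [[-0.03, -0.02, 0.3], [0, 0, 0]],
  [[0, 0, 0.23], [0, 0, 0]],
  [[0, 0, 0], [0, 0, 0]],
  [[0, 0, 0], [0, 0, 0]],
  [[0, 0, 0], [0, 0, 0]],
  [[0, 0, 0], [0, 0, 0]],
  [[0, 0, 0], [0, 0, 0]],
  [[0, 0, 0], [0, 0, 0]],
])

```text
t: 52.35
tcp_pos: [0.6369, 0.0025, 0.0199]
eef_rot: [-3.135, 0.204, -0.0]
wrist_force: [0.2, -0.0, -0.3]
width: 0.446
grasp_force: 25.0
```

Call:
jog_arm([
  [[0, 0, 0], [0, 0, 0]],
  [[0, 0, 0], [0, 0, 0]],
  [[0, 0, 0], [0, 0, 0]],
  [[0, 0, 0], [0, 0, 0]],
  [[0, 0, -1], [0, 0, 0]],
  [[0, 0, -1], [0, 0, 0]],
  [[0, 0, -1], [0, 0, 0]],
  [[0, 0, -1], [0, 0, 0]],
], hand=-0.27)

```text
t: 53.35
tcp_pos: [0.6368, 0.0025, 0.1408]
eef_rot: [-3.135, 0.205, 0.0]
wrist_force: [0.8, 0.9, 0.4]
width: 0.633
grasp_force: 0.0
```

Call:
jog_arm([
  [[-1, 0, -1], [0, 0, 0]],
  [[-1, 0, -1], [0, 0, 0]],
  [[-1, 0, 0], [0, 0, 0]],
  [[-1, 0, 0], [0, 0, 0]],
  [[-1, 0, 0], [0, 0, 0]],
  [[-1, 0, 0], [0, 0, 0]],
  [[-1, 0, 0], [0, 0, 0]],
  [[-1, 0, 0], [0, 0, 0]],
])

```text
t: 54.35
tcp_pos: [0.4012, 0.0323, 0.2011]
eef_rot: [3.129, -0.208, -0.001]
wrist_force: [-0.9, -0.3, 2.8]
width: 0.634
grasp_force: 0.0
```

Run:
```python
from fit import *
for n in("scene","top"):
    im,d=capture(n);P=cloud(n,d)
    if n=="scene": save("end",cv2.resize(im[130:390,150:520],(740,520)))
    for l,c in (("spool",(.5515,-.3306)),("jar",(.557,-.2585)),("jarT",(.637,.0025)),("bottle",(.68,.335))):
        q=near(P,c,.033,.033,.11);print(n,l,circ(q),np.percentile(q[:,2],[50,98])) if len(q) else print(n,l,"hidden")
    q=near(P,(.6183,-.085),.05,.019,.03);print(rect(q),np.median(q[:,2])) if len(q) else 0
```

```text
scene spool [ 551.4 -330.4   28.2] [0.04070097 0.04386533]
scene jar [ 557.8 -261.2   21.7] [0.03959122 0.04277964]
scene jarT [636.3   1.9  20.9] [0.03950546 0.04375514]
scene bottle hidden
[618.6 -86.4  67.6  66.8  81.3] 0.022814509004426053
top spool [ 550.5 -331.1   27.9] [0.04148616 0.04573905]
top jar [ 558.1 -259.9   20.7] [0.04026283 0.04455827]
top jarT [637.4   1.4  20.3] [0.04038221 0.04493986]
top bottle [683.8 338.8  17. ] [0.06347555 0.10190815]
[619.5 -86.5  64.4  64.4  82.2] 0.023231231929882856
```

View pics/end.png

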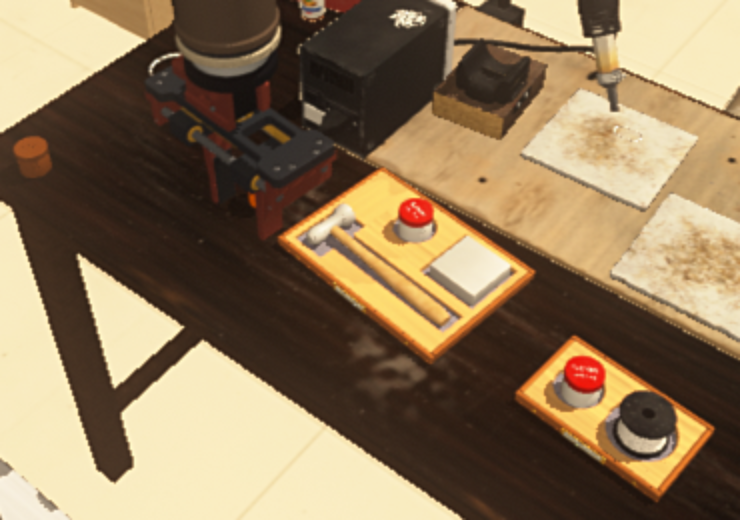

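The last picture shows both kits complete and seated: red jars at (416,215) and (583,375), block at (468,268), hammer at (375,260), spool at (645,420). The bottle is still at its measured starting position. I'm handing the job in.

Call:
jog_arm([
  [[0, 0, 0], [0, 0, 0]],
  [[0, 0, 0], [0, 0, 0]],
  [[0, 0, 0], [0, 0, 0]],
  [[0, 0, 0], [0, 0, 0]],
  [[0, 0, 0], [0, 0, 0]],
  [[0, 0, 0], [0, 0, 0]],
  [[0, 0, 0], [0, 0, 0]],
  [[0, 0, 0], [0, 0, 0]],
])

```text
t: 55.45
tcp_pos: [0.4022, 0.0332, 0.2018]
eef_rot: [3.134, -0.206, 0.0]
wrist_force: [-0.4, -0.9, 0.5]
width: 0.634
grasp_force: 0.0
```

```bash
python3 -c "
from rig import arm;print(arm.close_job())"
```

```text
the job is handed in; nothing more can be done
None
```

I handed the job in at about 55 s: the last pictures show all five items seated in their recesses and the dropper bottle standing where it started, though the hand-in call gave no verdict.

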